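# Put the lids back on after the washing-up

## Task

The washing-up is dry and its pieces stand mixed up on the counter: pick out the four lids and put each one back on its own container - the white lid on the green silicone bowl, the larger wooden lid on the glass butter crock, the smaller wooden lid on the glass jar and the steel cap over the neck of the pepper mill. Set each lid down gently, in any order, so that it sits fully home and level. Leave the containers standing where they are, and do not disturb the tart tin.

Things in the scene. Friction and masses are not known exactly. Their poses are not given: they have to be found in the camera images.
- bowl: Green hard silicone collapsible bowl with stepped folds, open top: rim outside diameter 120 mm, mouth 110 mm, height 62 mm, foot diameter 74 mm, about 0.3 kg, loose, upright on the counter. Origin: centre of its underside, z up.
- crock: Squat ribbed clear-glass butter crock, the wider of the two glass containers, open top: outside diameter 98 mm, mouth 88 mm, height 68 mm, about 0.5 kg, loose, upright. Origin: centre of its underside, z up.
- jar: Plain clear-glass jar, the narrower and taller of the two glass containers, open top: outside diameter 76 mm (79 at the rim bead), mouth 66 mm, height 80 mm, about 0.35 kg, loose, upright. Origin: centre of its underside, z up.
- mill: Stainless steel flask-style pepper mill, uncapped: base diameter 66 mm, tapering to a flat shoulder of diameter 52 mm at height 85 mm, from whose middle a neck of diameter 22 mm rises to 110 mm (its tip tapers to 12 mm). About 0.36 kg, loose, upright. Origin: centre of its underside, z up.
- bowl_lid: Lid of the bowl: white plastic disc, diameter 126 mm, 6 to 10 mm above the origin; plug of diameter 96 mm below; upright grip bar 60 mm long along its x, 14 mm wide along its y, 10 to 38 mm above the origin; 0.11 kg. Starts lying on its plug. Origin: centre of the plug's foot, z up. Seated: disc on the rim, plug (6 mm deep, chamfered) inside the mouth, origin 56 mm above the bowl's.
- crock_lid: Lid of the butter crock, the larger of the two wooden lids: disc of diameter 100 mm, 6 to 13 mm above the origin; plug of diameter 76 mm below; 0.12 kg; round wooden knob, diameter 24 mm, from 13 to 41 mm above the origin. Starts lying on its plug. Origin: centre of the plug's foot, z up. Seated: disc on the rim, plug (6 mm deep, chamfered) inside the mouth, origin 62 mm above the crock's.
- jar_lid: Lid of the glass jar, the smaller of the two wooden lids: disc of diameter 78 mm, 6 to 13 mm above the origin; plug of diameter 55 mm below; 0.07 kg; round wooden knob, diameter 24 mm, from 13 to 41 mm above the origin. Starts lying on its plug. Origin: centre of the plug's foot, z up. Seated: disc on the rim, plug (6 mm deep, chamfered) inside the mouth, origin 74 mm above the jar's.
- mill_cap: Cap of the pepper mill: stainless steel cup turned mouth down, plain cylinder of outside diameter 40 mm and height 34 mm, closed on top, bore 32 mm and 30 mm deep, about 0.07 kg. Starts mouth down on the counter. Origin: centre of its open lower end, z up through the closed top. Seated, it covers the neck and its lower edge rests on the mill's shoulder, its origin 85 mm above the mill's.
- tart_tin: Bystander, not a lid: fluted aluminium tart tin, an open dish of diameter 104 mm at the rim and 21 mm high, loose among the other things. Origin: centre of its underside, z up.
Things that resemble listed ones, but are neither listed nor needed, are in the scene too. What is shaped like the mill_cap but purple is not meant. Several things have the shape of the bowl; the one meant has the colours described above.

How it is judged:
At the end, for the whole second after the job is handed in: Each of the four lids sits on its own container: centred within 9 mm, seated to within 3 mm of its proper height (2.5 mm above), level within 0.05 rad, container upright within 0.05 rad, everything released and at rest (horizontal distance between bowl_lid and bowl below 0.009 m and z of bowl_lid in the frame of bowl between 0.053 and 0.0585 m and angle between each of bowl_lid, bowl, crock_lid, crock, jar_lid, jar, mill_cap, mill's own z axis and vertical below 0.05 rad and linear speed of each of bowl_lid, bowl, crock_lid, crock, jar_lid, jar, mill_cap, mill below 0.02 m/s and horizontal distance between crock_lid and crock below 0.009 m and z of crock_lid in the frame of crock between 0.059 and 0.0645 m and horizontal distance between jar_lid and jar below 0.009 m and z of jar_lid in the frame of jar between 0.071 and 0.0765 m and horizontal distance between mill_cap and mill below 0.009 m and z of mill_cap in the frame of mill between 0.082 and 0.0875 m); the robot touches nothing.
It fails at once if a container is shoved more than 30 mm from where it stood (distance of any of bowl, crock, jar, mill from where it was at the start of the episode above 0.03 m).
It fails at once if a container is tipped over (angle between any of bowl, crock, jar, mill's own z axis and vertical above 0.4 rad).
It fails at once if a lid is forced on to its container (over 40 N) (contact force between bowl_lid and bowl above 40 N or contact force between crock_lid and crock above 40 N or contact force between jar_lid and jar above 40 N or contact force between mill_cap and mill above 40 N).
It fails at once if a lid is dropped (let go from more than about 20 mm: falling at over 0.6 m/s out of the fingers) ((linear speed of bowl_lid above 0.6 m/s and contact force between the fingers and bowl_lid below 0.05 N) or (linear speed of crock_lid above 0.6 m/s and contact force between the fingers and crock_lid below 0.05 N) or (linear speed of jar_lid above 0.6 m/s and contact force between the fingers and jar_lid below 0.05 N) or (linear speed of mill_cap above 0.6 m/s and contact force between the fingers and mill_cap below 0.05 N)).
It fails at once if the tart tin is shoved more than 15 mm (distance of tart_tin from where it was at the start of the episode above 0.015 m).
It also fails if it takes over 115 s, if anything falls off the work surface, if the arm or the gripper's body presses on something with over 40 N, if the wrist force passes 120 N, or if a joint passes its speed limit or range.

## Robot

A 7-joint arm with a two-finger parallel gripper is mounted at the origin on the work surface. World frame = base frame: x ahead of the robot, y to its left, z up, the work surface at z = 0. Lengths are in m, angles in rad, forces in N, time in s.
With the tool pointing down it reaches from about 0.425 to 0.925 m from the base axis. Payload 6.8 kg.
Tool frame: the origin (TCP) lies between the finger pads; the fingertips stand 8 mm ahead of it and the grasp point (between the pads) lies 11 mm behind it; z points along the fingers, y is the line along which they close (so a half turn about z gives the same grasp; the last joint's range is limited). The gripper opens to 88 mm and grips with 3 to 60 N. Pads are 20 mm wide; open, the fingers measure 115 mm over their backs; the gripper's body (75 mm by 178 mm) begins 61 mm behind the grasp point.
Start: joints at [-1.379, 0.477, 0.022, 1.555, -0.011, 1.109, -0.083], TCP at [0.199, 0.645, 0.231] pointing down, gripper open.
Joint ranges: [-2.96, 2.96], [-0.34, 2.1], [-1.41, 1.46], [0.24, 2.44], [-1.37, 4.51], [0.17, 1.92], [-2.96, 2.96]. Speed limits (rad/s): [2.39, 2.39, 3.14, 3.14, 3.14, 3.14, 3.14].

## Interface

Orientations are given as a rotation vector (axis times angle).
In Python, from bench import ctrl gives the robot as it stands. The module is installed in compiled form; this text tells all that it offers.
- The arm moves only by the shell command python3 -m creep 'ROWS' [FORCE]. ROWS is JSON, a list of rows, each a list of 7 numbers: the shift along the tool's x, y, z in units of 40 mm (1.0 is 40 mm), then the turn, a rotation vector about the tool's x, y, z in units of 5 degrees (1.0 is 5 degrees), then the opening in per cent of the stroke, from 0 (shut) to 100 (fully open). A call has 1 to 10 rows; each row is the pose to reach, as a shift and turn from the pose commanded when the call began, along the tool's axes at that moment; what a row does not reach only later rows make up. A row lasts 1/8 s, in which the tool goes at most 62.5 mm and 10.7 degrees, less where a joint would pass 70% of its speed; a pose out of reach is approached as far as the arm can. A call with a gripper value outside its range is refused whole. The fingers move at their own pace and stop on an object; FORCE is the grip in N (left out, the last holds). Time passes only in rows, so rows that repeat a pose let the fingers close. It gives the time, the measured TCP pose, the force, the opening and the grip force at its end, in the units of the state.
- ctrl.get_state(): the state, without advancing time (a new reading comes with each control period).
- ctrl.camera(name): name is "scene" or "top"; returns the picture (480x640x3 uint8, blue, green, red); there is no depth.
- ctrl.get_calibration(name): a dict with "camera_matrix" (3x3 intrinsics, pixels), "extrinsics" (4x4, takes a point from world to camera coordinates). Camera axes: x right, y down, z forward; pixel columns grow to the right and rows downward; lengths in m; the calibration is good to about 2 mm. A picture is of the moment at which its call begins. get_calibration takes no time and is no camera call.
- ctrl.hand_in(): hands the job in; it is judged then, once.
Trained networks look in the newest picture that a camera, given by its name, has taken for a name from the list of things; names that differ only in an ending like _2 or _b are one class to them, and where a whole thing is asked for, a point or a joint stands for the part that bears it (a point fixed in the world has none). Each returns a list of dicts, best first, with "p" (0 to 1); they miss things now and then, are a little off and sometimes report something else, mostly with a low value. They report only what shows in the picture. A call takes as long as a camera call. They do not tell look-alikes from the thing itself.
- ctrl.find_in(thing, camera): "box" ([left, top, width, height] as shares, 0 to 1, of the picture: columns of its width, rows of its height, round what is visible of it).
- ctrl.mark_of(thing, camera): "point" ([column, row] as shares, 0 to 1, of the picture: columns of its width, rows of its height: a listed point, or the origin of a listed thing).
The state is a dict: "t": time; "joint_pos": joint angles; "qd": joint speeds; "joint_torque": joint torques, N m; "eef_pos": TCP position; "ee_rot": TCP orientation; "ft_force": force on the tool from outside, world axes, zero at the start; "moment": the same for the moment, N m; "width": opening from 0.0 (shut) to 1.0 (fully open); "finger_force": force on a finger pad.
Only numpy, scipy, OpenCV 4.12 (cv2) and the standard library are available. Lean on these libraries where they do the work, as an engineer would, in place of code of your own. Each camera call takes 0.05 s, during which the arm holds its last target. There are 200 camera calls.

## Working session

There is one attempt and no reset: what is moved stays moved. The work goes in short steps, Python scripts to look and compute and a shell command to move; the robot and the scene stay as the last step left them, time stands still between calls to the robot, and variables do not carry over. Pictures are saved under pics/ and viewed, at most 14 in all, crops included, and the job is handed in when it is done.

```bash
mkdir -p pics
python3 - <<'E'
from bench import ctrl
import cv2,numpy as np
np.set_printoptions(precision=4,suppress=True)
for c in("scene","top"):
    cv2.imwrite(f"pics/{c}0.png",ctrl.camera(c))
    k=ctrl.get_calibration(c);print(c,k["camera_matrix"],k["extrinsics"])
    for n in "bowl crock jar mill bowl_lid crock_lid jar_lid mill_cap tart_tin".split():
        print(n,[(round(d["p"],2),[round(d["point"][0]*640),round(d["point"][1]*480)]) for d in ctrl.mark_of(n,c)])
print(ctrl.get_state())
E
```

```text
scene [[517.8148   0.     320.7399]
 [  0.     517.8148 236.2114]
 [  0.       0.       1.    ]] [[ 0.6001  0.7997 -0.0202 -0.3004]
 [ 0.4828 -0.3823 -0.7879 -0.2769]
 [-0.6378  0.463  -0.6155  1.4543]
 [ 0.      0.      0.      1.    ]]
bowl [(0.86, [265, 309]), (0.71, [169, 404])]
crock []
jar [(0.7, [398, 234])]
mill [(0.85, [310, 213])]
bowl_lid [(0.68, [322, 267])]
crock_lid [(0.65, [371, 185]), (0.19, [416, 161])]
jar_lid []
mill_cap [(0.81, [282, 235]), (0.59, [242, 242])]
tart_tin [(0.82, [415, 161])]
top [[460.7102   0.     323.6578]
 [  0.     460.7102 240.3461]
 [  0.       0.       1.    ]] [[ 0.013  -0.9998  0.0126 -0.0708]
 [-0.9907 -0.0146 -0.1353  0.5974]
 [ 0.1355 -0.0107 -0.9907  1.0024]
 [ 0.      0.      0.      1.    ]]
bowl [(0.81, [396, 223]), (0.63, [487, 192])]
crock [(0.85, [199, 227])]
jar [(0.58, [253, 224])]
mill [(0.92, [297, 294])]
bowl_lid [(0.86, [337, 233])]
crock_lid [(0.63, [216, 303]), (0.47, [298, 295])]
jar_lid [(0.92, [442, 312])]
mill_cap [(0.83, [374, 305]), (0.81, [338, 292]), (0.49, [253, 222])]
tart_tin [(0.74, [148, 305]), (0.68, [400, 221])]
{'t': 1.0, 'joint_pos': array([-1.3791,  0.477 ,  0.0224,  1.5554, -0.0115,  1.1093, -0.0831]), 'qd': array([-0.0006, -0.0007,  0.0011,  0.0011, -0.0014,  0.0008, -0.0002]), 'joint_torque': array([  0.0008, -58.2726,   1.5331, -27.2942,  -0.0545,   0.0101,
         0.    ]), 'eef_pos': array([0.1993, 0.6449, 0.2307]), 'ee_rot': array([0.4692, 3.1064, 0.0001]), 'ft_force': array([-0.1681,  0.1625, -0.3813]), 'moment': array([ 0.0171, -0.0279, -0.0615]), 'finger_force': 0.0, 'width': 0.9976959078213249}
```

View pics/scene0.png

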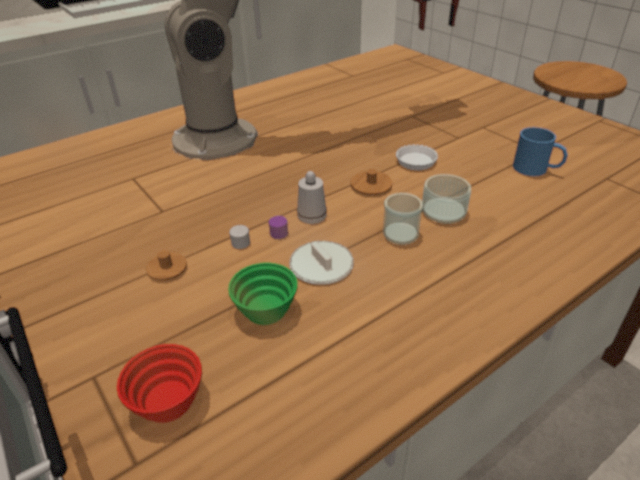

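View pics/top0.png

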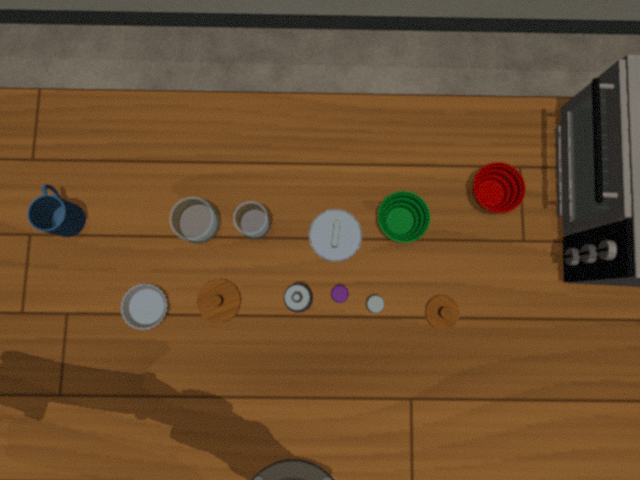

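The scene picture shows bowls in green (265,295) and red (160,383). It also shows a steel cap (240,237), a purple cap (278,228), the mill (311,200), a white lid (322,262), and wooden lids at (371,183) and (166,266). The jar is at (402,220), the crock at (446,200) and the tin at (416,158).

- **Bowls (top view):** green at (404,217) and red at (498,188). Green is meant, by colour.
- **Caps (top view):** steel at (375,304) and purple at (340,293). The steel one is meant.

I'll measure by fitting circles of known radius and height, and confirm in a crop.

```bash
cat > h.py <<'E'
from bench import ctrl
import cv2,numpy as np
from scipy.optimize import minimize
from scipy.ndimage import map_coordinates
np.set_printoptions(precision=4,suppress=True)
K={c:(ctrl.get_calibration(c)["camera_matrix"],np.array(ctrl.get_calibration(c)["extrinsics"])) for c in("scene","top")}
def proj(c,P):
    k,E=K[c];q=np.atleast_2d(P)@E[:3,:3].T+E[:3,3];q=q@np.array(k).T;return q[:,:2]/q[:,2:]
def back(c,uv,z):
    k,E=K[c];d=E[:3,:3].T@np.linalg.inv(k)@[*uv,1];o=-E[:3,:3].T@E[:3,3];return (o+d*(z-o[2])/d[2])[:2]
C={"bowl":[(60,62),(55,62)],"crock":[(49,68),(44,68)],"jar":[(39.5,80),(33,80)],"mill":[(26,85),(33,0)],
"bowl_lid":[(63,10)],"crock_lid":[(50,13),(12,41)],"jar_lid":[(39,13),(12,41)],"mill_cap":[(20,34)],"tart_tin":[(52,21)]}
T=np.linspace(0,2*np.pi,120)
def circ(x,y,r,z): return np.c_[x+r*np.cos(T),y+r*np.sin(T),0*T+z]
def grad(im):
    im=cv2.GaussianBlur(im.astype(np.float32),(0,0),1.0)
    return np.sqrt(sum(cv2.Sobel(im,cv2.CV_32F,*a)**2 for a in((1,0),(0,1))).sum(2))
def fit(g,c,n,x0,z0=0,rad=.03):
    def s(p):
        return sum(np.sqrt(map_coordinates(g,proj(c,circ(p[0],p[1],r/1e3,z/1e3+z0)).T[::-1],order=1)).mean() for r,z in C[n])
    G=np.arange(-rad,rad+1e-9,.003)
    b=max(((s((x0[0]+a,x0[1]+e)),x0[0]+a,x0[1]+e) for a in G for e in G))
    r=minimize(lambda p:-s(p),b[1:],method="Nelder-Mead",options=dict(initial_simplex=[b[1:],(b[1]+.002,b[2]),(b[1],b[2]+.002)]))
    return r.x,-r.fun
E
cat > a.py <<'E'
from h import *
pt={"bowl":(404,217),"crock":(194,220),"jar":(252,220),"mill":(297,297),"bowl_lid":(335,235),"crock_lid":(218,300),"jar_lid":(443,312),"mill_cap":(375,304),"tart_tin":(145,306)}
I={c:cv2.imread(f"pics/{c}0.png") for c in K};big={c:cv2.resize(I[c],None,fx=3,fy=3,interpolation=cv2.INTER_CUBIC) for c in K}
for n,p in pt.items():
    zt=C[n][0][1]/1e3;x0=back("top",p,zt)
    a,sa=fit(grad(I["top"]),"top",n,x0,rad=.012);b,sb=fit(grad(I["scene"]),"scene",n,a,rad=.015)
    print(n,a,round(sa,1),b,round(sb,1),round(float(np.hypot(*a)),3))
    for c,q in(("top",a),("scene",b)):
        for r,z in C[n]: cv2.polylines(big[c],[np.int32(proj(c,circ(*q,r/1e3,z/1e3))*3+1)],True,(255,0,255),1)
cv2.imwrite("pics/t1.png",cv2.resize(big["top"][450:1050,330:1620],(800,372)));cv2.imwrite("pics/s1.png",big["scene"][400:1000,400:1200])
k=ctrl.get_state();print(k["eef_pos"])
E
python3 a.py
```

```text
bowl [ 0.6528 -0.24  ] 25.6 [ 0.6569 -0.2391] 24.9 0.696
crock [0.6372 0.227 ] 21.3 [0.6415 0.2356] 18.9 0.676
jar [0.6384 0.098 ] 21.8 [0.6442 0.1011] 20.1 0.646
mill [ 0.4695 -0.0067] 31.4 [ 0.4732 -0.0046] 23.3 0.47
bowl_lid [ 0.6166 -0.0891] 14.2 [ 0.6192 -0.089 ] 14.5 0.623
crock_lid [0.4615 0.1701] 14.2 [0.4781 0.1648] 21.5 0.492
jar_lid [ 0.4432 -0.3296] 14.4 [ 0.4601 -0.3382] 19.5 0.552
mill_cap [ 0.4573 -0.1806] 15.0 [ 0.4624 -0.1799] 14.6 0.492
tart_tin [0.4453 0.342 ] 13.3 [0.4478 0.3439] 14.5 0.561
[0.1993 0.6449 0.2307]
```

View pics/t1.png

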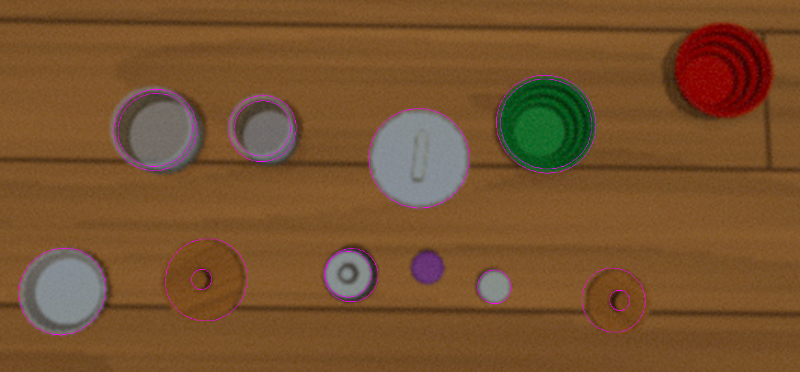

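View pics/s1.png

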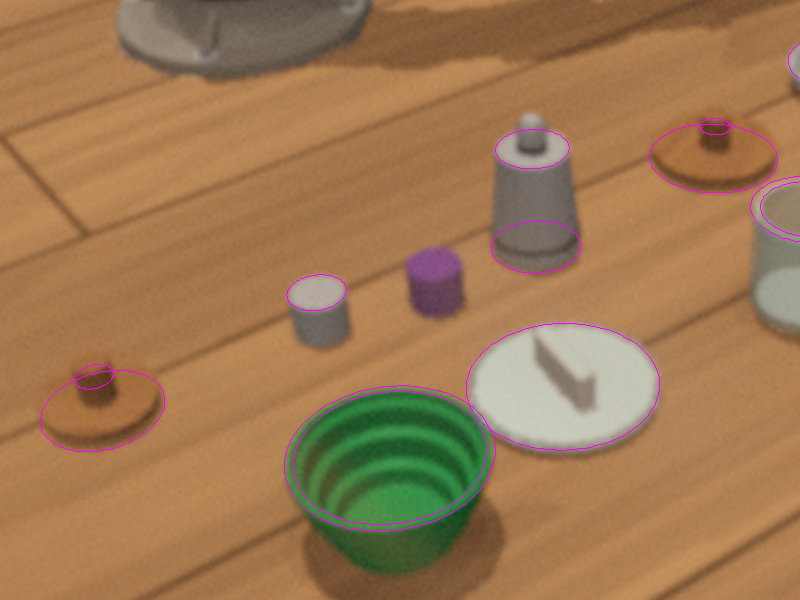

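The crop confirms the green bowl at crop (395,470) and the grey steel cap at (317,310). I take the top fits, which sit on the outlines, plus about +2 mm in x towards the scene camera. The scene fits of the wooden lids are visibly off, so I reject those. First lid: crock_lid at about (0.463, 0.170).

```bash
cat > go.py <<'E'
# usage: python3 go.py x y z yaw_of_tool_y_deg : rows shift/turn needed from measured pose
import sys;from h import *;from scipy.spatial.transform import Rotation as R
s=ctrl.get_state();r=R.from_rotvec(s["ee_rot"]);x,y,z,w=map(float,sys.argv[1:])
w=np.radians(w);ty=np.array([np.cos(w),np.sin(w),0]);tz=np.array([0,0,-1.]);t=R.from_matrix(np.c_[np.cross(ty,tz),ty,tz])
print("shift",r.inv().apply(np.array([x,y,z])-s["eef_pos"])/.04,"turn",np.degrees((r.inv()*t).as_rotvec())/5)
E
python3 go.py .4635 .17 .13 90
python3 -m creep '[[-9.83,-9.38,2.5,0,0,-3.44,60],[-9.83,-9.38,2.5,0,0,-3.44,60],[-9.83,-9.38,2.5,0,0,-3.44,60],[-9.83,-9.38,2.5,0,0,-3.44,60],[-9.83,-9.38,2.5,0,0,-3.44,60],[-9.83,-9.38,2.5,0,0,-3.44,60],[-9.83,-9.38,2.5,0,0,-3.44,60],[-9.83,-9.38,2.5,0,0,-3.44,60],[-9.83,-9.38,2.5,0,0,-3.44,60],[-9.83,-9.38,2.5,0,0,-3.44,60]]' 20
python3 go.py .4635 .17 .026 90
python3 - <<'E'
from h import *
im=ctrl.camera("scene");cv2.imwrite("pics/s2.png",cv2.resize(im[60:260,240:506],(798,600)))
s=ctrl.get_state();print(s["t"],s["joint_pos"])
E
```

```text
shift [-9.8158 -9.3933  2.5161] turn [ 0.0009  0.     -3.4354]
t: 2.25
eef_pos: [0.4656, 0.1659, 0.1303]
ee_rot: [-0.012, -3.142, 0.003]
ft_force: [-0.4, 1.3, 0.8]
width: 0.6
finger_force: 0.0
shift [0.0542 0.1067 2.6068] turn [-0.0209 -0.0005 -0.0844]
2.3 [-0.5844  0.3133  0.1305  2.0811 -0.0584  0.7509  1.1495]
```

View pics/s2.png

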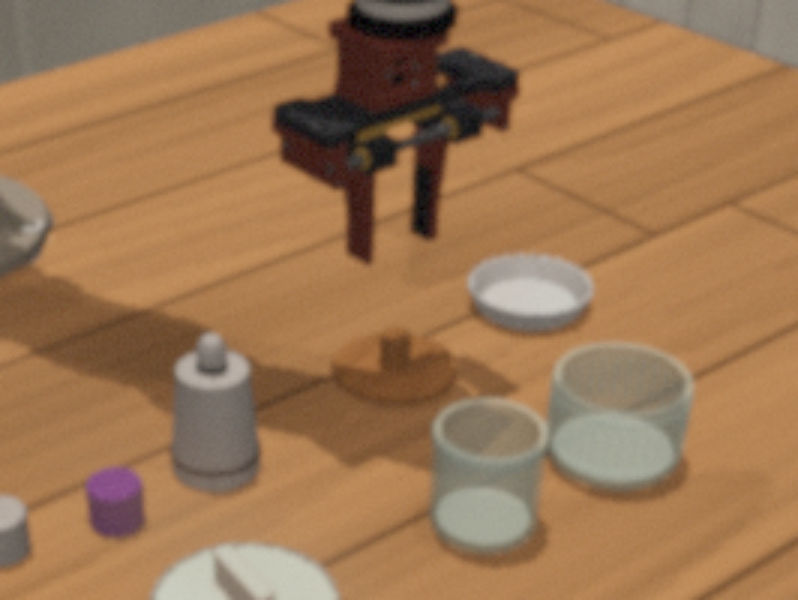

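The picture shows the open fingers hanging centred above the larger wooden lid at crop (395,365). I go down and grip the knob.

```bash
python3 -m creep '[[0,0,0.9,0,0,0,60],[0,0,1.8,0,0,0,60],[0,0,2.3,0,0,0,60],[0,0,2.64,0,0,0,60],[0,0,2.64,0,0,0,60],[0,0,2.64,0,0,0,60],[0,0,2.64,0,0,0,0],[0,0,2.64,0,0,0,0],[0,0,2.64,0,0,0,0],[0,0,2.64,0,0,0,0]]' 25
python3 -m creep '[[0,0,0,0,0,0,0],[0,0,-0.5,0,0,0,0],[0,0,-1.5,0,0,0,0],[0,0,-2.5,0,0,0,0],[0,0,-3.2,0,0,0,0],[0,0,-3.2,0,0,0,0],[0,0,-3.2,0,0,0,0]]'
python3 go.py .639 .230 .151 90
```

```text
t: 3.55
eef_pos: [0.4645, 0.1706, 0.0253]
ee_rot: [-0.001, 3.141, 0.001]
ft_force: [-0.4, 0.6, 3.9]
width: 0.258
finger_force: 25.0
t: 4.42
eef_pos: [0.4633, 0.1698, 0.1519]
ee_rot: [0.0, -3.14, 0.002]
ft_force: [-0.2, 0.5, -1.6]
width: 0.258
finger_force: 25.0
shift [-4.3919  1.5033  0.0122] turn [-0.0111 -0.0198  0.0035]
```

```bash
python3 -m creep '[[-1,0.35,0,0,0,0,0],[-2,0.7,0,0,0,0,0],[-3,1.05,0,0,0,0,0],[-4,1.4,0,0,0,0,0],[-4.4,1.5,0,0,0,0,0],[-4.4,1.5,1,0,0,0,0],[-4.4,1.5,1,0,0,0,0],[-4.4,1.5,1,0,0,0,0]]'
python3 go.py .639 .230 .087 90
python3 - <<'E'
from h import *
I={c:ctrl.camera(c) for c in K};s=ctrl.get_state()["eef_pos"];z0=s[2]-.025
big=I["scene"]
big=cv2.resize(big[130:280,380:540],None,fx=5,fy=5,interpolation=cv2.INTER_CUBIC)
C["crock_lid"]=[(50,13)]
b,sb=fit(grad(I["scene"]),"scene","crock_lid",s[:2],z0=z0,rad=.009)
d,_=fit(grad(I["scene"]),"scene","crock",(.6405,.233),rad=.009)
print(s,"lid",b,"crock",d)
cv2.polylines(big,[np.int32((proj("scene",circ(*b,.05,z0+.013))-[380,130])*5+2)],True,(255,0,255),1)
cv2.polylines(big,[np.int32((proj("scene",circ(*d,.049,.068))-[380,130])*5+2)],True,(255,255,0),1)
cv2.imwrite("pics/s3.png",cv2.resize(big,(640,600)))
E
```

```text
t: 5.42
eef_pos: [0.6398, 0.2301, 0.1127]
ee_rot: [0.0, -3.14, 0.001]
ft_force: [-0.4, -0.4, -1.4]
width: 0.257
finger_force: 25.0
shift [ 0.0196 -0.0023  0.6416] turn [-0.0078 -0.0143  0.0026]
[0.6407 0.2306 0.1141] lid [0.6447 0.221 ] crock [0.6416 0.2354]
```

View pics/s3.png

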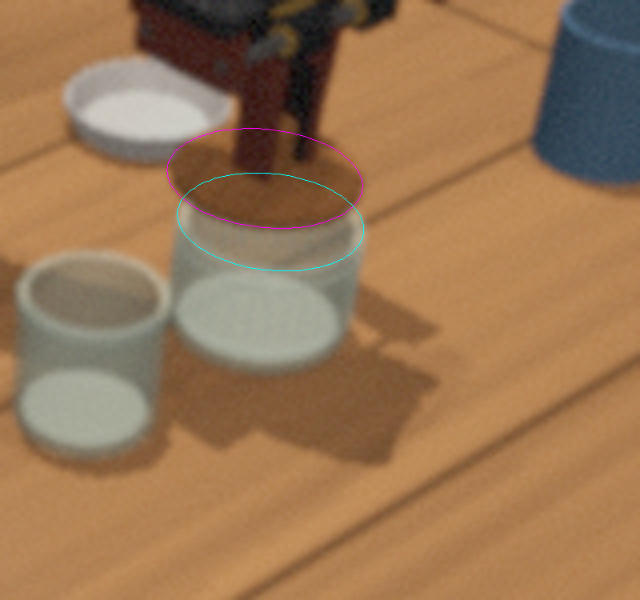

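The picture shows the lid (pink, centre ≈(265,178)) above the crock rim (cyan, centre ≈(270,222)). The scene fit of the partly hidden lid disagrees with the TCP, so I check the crock and jar rims enlarged in the unobstructed top picture before lowering.

Run:
```python
from h import *
g={c:grad(cv2.imread(f"pics/{c}0.png")) for c in K}
for n,x0,R,zt in(("crock",(.638,.230),.049,.068),("jar",(.64,.099),.0395,.08),("bowl",(.654,-.24),.06,.062),("mill",(.471,-.006),.026,.085)):
    for c in K:
        o=[]
        for r in (R-.001,R,R+.001):
            C["q"]=[(r*1e3,zt*1e3)];p,s=fit(g[c],c,"q",x0,rad=.009);o.append((p.round(4).tolist(),round(s,2)))
        print(n,c,o)
im=cv2.imread("pics/top0.png")[180:260,160:280];im=cv2.resize(im,None,fx=6.6,fy=6.6,interpolation=cv2.INTER_CUBIC)
for q,r,z,col in(((.639,.230),.049,.068,(255,0,255)),((.639,.230),.049,0,(255,255,0)),((.641,.099),.0395,.08,(255,0,255)),((.641,.099),.038,0,(255,255,0))):
    cv2.polylines(im,[np.int32((proj("top",circ(*q,r,z))-[160,180]+.5)*6.6)],True,col,1)
cv2.imwrite("pics/t3.png",im)
```

```text
crock scene [([0.6394, 0.2369], np.float64(9.64)), ([0.6412, 0.2358], np.float64(9.65)), ([0.6429, 0.2348], np.float64(9.75))]
crock top [([0.6362, 0.2261], np.float64(11.57)), ([0.636, 0.2254], np.float64(11.65)), ([0.635, 0.2255], np.float64(11.63))]
jar scene [([0.6444, 0.101], np.float64(10.32)), ([0.6442, 0.1008], np.float64(10.61)), ([0.6446, 0.1011], np.float64(10.6))]
jar top [([0.6352, 0.0966], np.float64(11.94)), ([0.6408, 0.0999], np.float64(12.1)), ([0.64, 0.0994], np.float64(11.86))]
bowl scene [([0.6577, -0.2405], np.float64(14.76)), ([0.6575, -0.2403], np.float64(14.51)), ([0.6576, -0.2401], np.float64(13.78))]
bowl top [([0.6524, -0.2399], np.float64(14.51)), ([0.6523, -0.2399], np.float64(14.19)), ([0.6522, -0.2393], np.float64(13.46))]
mill scene [([0.4732, -0.0048], np.float64(13.88)), ([0.4725, -0.0045], np.float64(14.05)), ([0.4721, -0.0039], np.float64(13.93))]
mill top [([0.4698, -0.0063], np.float64(16.9)), ([0.4697, -0.0064], np.float64(17.47)), ([0.4698, -0.006], np.float64(17.17))]
```

View pics/t3.png

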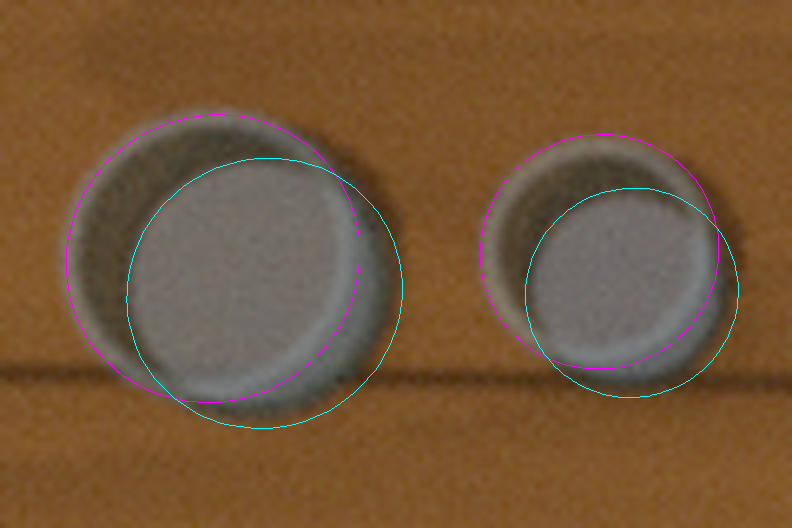

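In the enlarged top view the crock's rim (centre ≈(211,252)) and base sit slightly up and left of my overlay, so the crock is at about (0.641, 0.232). The jar is at about (0.642, 0.100). I lower gently with a 2 mm correction.

```bash
python3 -m creep '[[-0.05,0.05,0.1,0,0,0,0],[-0.05,0.05,0.2,0,0,0,0],[-0.05,0.05,0.3,0,0,0,0],[-0.05,0.05,0.38,0,0,0,0],[-0.05,0.05,0.44,0,0,0,0],[-0.05,0.05,0.5,0,0,0,0],[-0.05,0.05,0.55,0,0,0,0],[-0.05,0.05,0.58,0,0,0,0],[-0.05,0.05,0.58,0,0,0,0]]'
```

```text
t: 6.65
eef_pos: [0.6421, 0.2324, 0.0898]
ee_rot: [0.001, -3.141, 0.0]
ft_force: [-1.1, 0.5, -0.8]
width: 0.257
finger_force: 25.0
```

```bash
python3 -m creep '[[0,0,0.03,0,0,0,0],[0,0,0.06,0,0,0,0],[0,0,0.08,0,0,0,0],[0,0,0.08,0,0,0,0]]'
```

```text
t: 7.15
eef_pos: [0.6422, 0.2324, 0.0874]
ee_rot: [-0.0, 3.142, 0.0]
ft_force: [-2.8, -1.0, 5.0]
width: 0.258
finger_force: 25.0
```

Contact at the seated height. Release, rise, and go on towards the jar lid at (0.445,-0.330).

```bash
python3 -m creep '[[0,0,0,0,0,0,60],[0,0,0,0,0,0,60],[0,0,0,0,0,0,60],[0,0,-0.3,0,0,0,60],[0,0,-1.2,0,0,0,60],[0,0,-2.4,0,0,0,60],[0,0,-2.4,0,0,0,60],[0,0,-2.4,0,0,0,60]]'
python3 go.py .445 -.330 .13 90
python3 -m creep '[[2,-3,0,0,0,0,60],[4,-6,0,0,0,0,60],[4.9,-9,0,0,0,0,60],[4.9,-12,0,0,0,0,60],[4.9,-14,0,0,0,0,60],[4.9,-14,0,0,0,0,60],[4.9,-14,0,0,0,0,60],[4.9,-14,0,0,0,0,60],[4.9,-14,0,0,0,0,60],[4.9,-14,0,0,0,0,60]]'
python3 go.py .445 -.330 .025 90
python3 - <<'E'
from h import *
I={c:ctrl.camera(c) for c in K}
a=cv2.resize(I["scene"][130:280,380:540],(426,400),interpolation=cv2.INTER_CUBIC);b=cv2.resize(I["top"][260:360,400:490],(360,400),interpolation=cv2.INTER_CUBIC)
cv2.imwrite("pics/s4.png",np.hstack([a,b]))
E
```

```text
t: 8.15
eef_pos: [0.642, 0.2324, 0.183]
ee_rot: [-0.001, 3.141, 0.0]
ft_force: [-0.0, 0.4, -1.3]
width: 0.6
finger_force: 0.0
shift [  4.9313 -14.058    1.3184] turn [0.0034 0.0032 0.0042]
t: 9.4
eef_pos: [0.444, -0.3306, 0.1816]
ee_rot: [-0.005, -3.139, -0.0]
ft_force: [0.8, 1.0, 0.8]
width: 0.601
finger_force: 0.0
shift [-0.0344  0.014   3.9151] turn [ 0.0002 -0.0269 -0.0367]
```

View pics/s4.png

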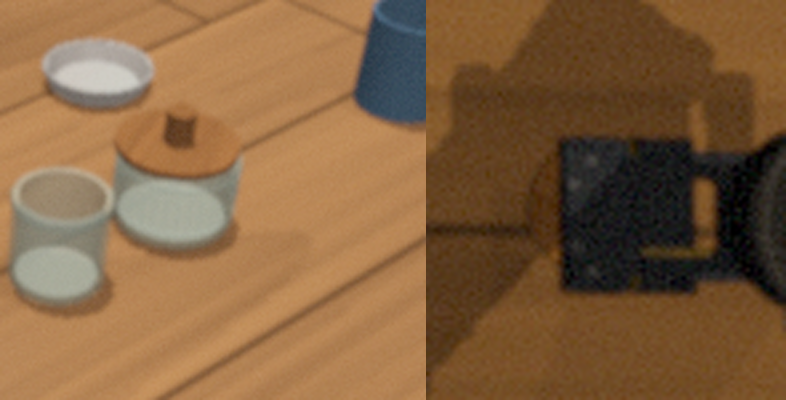

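The left crop shows the crock lid level and home on the crock at (180,145). The right crop shows the gripper over the jar lid. Go down and grip.

```bash
python3 -m creep '[[0,0,1.2,0,0,0,60],[0,0,2.4,0,0,0,60],[0,0,3.2,0,0,0,60],[0,0,3.7,0,0,0,60],[0,0,3.93,0,0,0,60],[0,0,3.93,0,0,0,60],[0,0,3.93,0,0,0,0],[0,0,3.93,0,0,0,0],[0,0,3.93,0,0,0,0],[0,0,3.93,0,0,0,0]]' 25
python3 -m creep '[[0,0,0,0,0,0,0],[0,0,-0.5,0,0,0,0],[0,0,-1.5,0,0,0,0],[0,0,-2.7,0,0,0,0],[0,0,-3.9,0,0,0,0],[0,0,-3.9,0,0,0,0],[0,0,-3.9,0,0,0,0]]'
python3 go.py .6425 .100 .14 90
```

```text
t: 10.75
eef_pos: [0.4467, -0.328, 0.026]
ee_rot: [-0.0, 3.141, -0.001]
ft_force: [-0.4, -0.0, 3.4]
width: 0.258
finger_force: 25.0
t: 11.62
eef_pos: [0.446, -0.3271, 0.1807]
ee_rot: [0.001, -3.141, -0.001]
ft_force: [0.5, 0.4, -1.5]
width: 0.258
finger_force: 25.0
shift [-4.9223 10.672   1.0229] turn [ 0.0099 -0.0095  0.0084]
```

```bash
python3 -m creep '[[-0.6,1.3,0,0,0,0,0],[-1.2,2.6,0,0,0,0,0],[-1.8,3.9,0,0,0,0,0],[-2.4,5.2,0,0,0,0,0],[-3,6.5,0,0,0,0,0],[-3.6,7.8,0,0,0,0,0],[-4.2,9.1,0,0,0,0,0],[-4.7,10.2,0,0,0,0,0],[-4.92,10.67,0,0,0,0,0],[-4.92,10.67,0,0,0,0,0]]'
python3 -m creep '[[0,0,0.5,0,0,0,0],[0,0,1,0,0,0,0],[0,0,1.3,0,0,0,0],[0,0,1.3,0,0,0,0],[0,0,1.3,0,0,0,0]]'
python3 go.py .6425 .100 .100 90
```

```text
t: 12.88
eef_pos: [0.6423, 0.0998, 0.1797]
ee_rot: [0.003, -3.139, 0.001]
ft_force: [-0.4, 0.4, -0.7]
width: 0.258
finger_force: 25.0
t: 13.5
eef_pos: [0.6434, 0.0991, 0.1298]
ee_rot: [-0.0, 3.141, 0.0]
ft_force: [0.2, 0.5, -0.5]
width: 0.258
finger_force: 25.0
shift [0.0225 0.0232 0.7454] turn [0.0016 0.0078 0.002 ]
```

```bash
python3 -m creep '[[0.02,0.02,0.12,0,0,0,0],[0.02,0.02,0.24,0,0,0,0],[0.02,0.02,0.36,0,0,0,0],[0.02,0.02,0.45,0,0,0,0],[0.02,0.02,0.53,0,0,0,0],[0.02,0.02,0.59,0,0,0,0],[0.02,0.02,0.64,0,0,0,0],[0.02,0.02,0.67,0,0,0,0],[0.02,0.02,0.67,0,0,0,0]]'
python3 -m creep '[[0,0,0.03,0,0,0,0],[0,0,0.06,0,0,0,0],[0,0,0.08,0,0,0,0],[0,0,0.08,0,0,0,0]]'
```

```text
t: 14.62
eef_pos: [0.6423, 0.1, 0.1027]
ee_rot: [-0.001, 3.141, 0.0]
ft_force: [0.3, 0.6, -1.1]
width: 0.26
finger_force: 25.0
t: 15.12
eef_pos: [0.643, 0.1002, 0.1001]
ee_rot: [-0.001, 3.14, 0.001]
ft_force: [1.6, 0.5, 3.5]
width: 0.256
finger_force: 25.0
```

Seated with light contact. Release, rise, and work out the bar direction of the white lid from the first pictures.

```bash
python3 -m creep '[[0,0,0,0,0,0,60],[0,0,0,0,0,0,60],[0,0,0,0,0,0,60],[0,0,-0.3,0,0,0,60],[0,0,-1.2,0,0,0,60],[0,0,-2,0,0,0,60],[0,0,-2,0,0,0,60],[0,0,-2,0,0,0,60]]'
python3 - <<'E'
from h import *
for c,a,b in(("scene",(311.7,245),(331,259.3)),("top",(332,247),(337.9,221))):
    p,q=back(c,a,.038),back(c,b,.038);print(c,p,q,(p+q)/2,np.degrees(np.arctan2(*(q-p)[::-1])),np.linalg.norm(q-p))
I={c:ctrl.camera(c) for c in K}
def cr(c,x,y,w):return cv2.resize(I[c][y:y+w,x:x+w],(390,390),interpolation=cv2.INTER_CUBIC)
cv2.imwrite("pics/s5.png",np.hstack([cr("scene",282,222,80),cr("top",302,200,68)]))
E
python3 go.py .618 -.089 .13 90
```

```text
t: 16.12
eef_pos: [0.6419, 0.1, 0.1793]
ee_rot: [0.001, -3.141, -0.0]
ft_force: [-0.3, -0.0, -0.7]
width: 0.604
finger_force: 0.0
scene [ 0.597  -0.0934] [ 0.654  -0.0901] [ 0.6255 -0.0917] 3.316264905377078 0.05708779946146624
top [ 0.5838 -0.0817] [ 0.6438 -0.0946] [ 0.6138 -0.0882] -12.085280754507876 0.06140940481589428
shift [ 0.5857 -4.7239  1.2127] turn [-0.0045 -0.0227  0.0067]
```

View pics/s5.png

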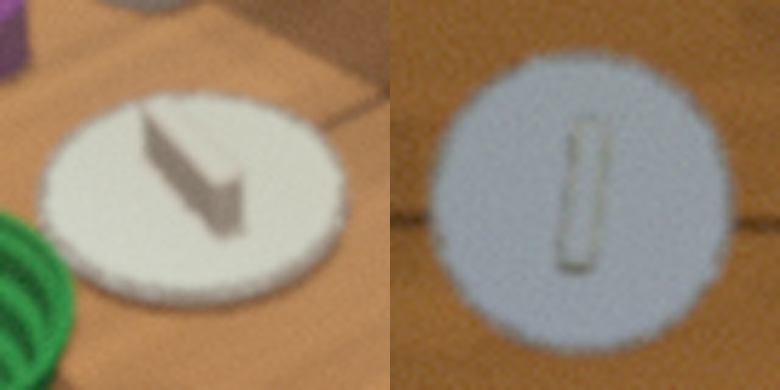

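Left crop: the bar's upper front edge runs (145,112) to (218,183). Right crop: the bar axis runs (589,120) to (576,268).

Run:
```python
from h import *
for c,a,b,z in(("scene",(311.7,245),(326.7,259.5),.038),("scene",(312.2,252.8),(327.1,269.6),.010),("top",(334.4,246.7),(336.7,220.9),.038)):
    p,q=back(c,a,z),back(c,b,z);print(c,p,q,(p+q)/2,np.degrees(np.arctan2(*(q-p)[::-1])),np.linalg.norm(q-p))
```

```text
scene [ 0.597  -0.0934] [ 0.6495 -0.0967] [ 0.6233 -0.0951] -3.6969787847017406 0.05256247265929161
scene [ 0.5891 -0.0874] [ 0.6474 -0.0946] [ 0.6182 -0.091 ] -7.041298511141314 0.05868541107355741
top [ 0.5845 -0.0872] [ 0.644  -0.0918] [ 0.6143 -0.0895] -4.494307438082988 0.059657760319880765
```

Bar axis at about −5°, centre about (0.617, −0.089). Turn the tool to 85° and pick.

```bash
python3 go.py .617 -.089 .13 85
python3 -m creep '[[0.2,-1.3,0,0,0,0.3,60],[0.4,-2.6,0,0,0,0.6,60],[0.6,-3.9,0,0,0,1,60],[0.62,-4.72,0.6,0,0,1,60],[0.62,-4.72,1.2,0,0,1,60],[0.62,-4.72,1.2,0,0,1,60],[0.62,-4.72,1.2,0,0,1,60]]'
python3 go.py .617 -.089 .023 85
```

```text
shift [ 0.6107 -4.7239  1.2127] turn [-0.0055 -0.0225  1.0067]
t: 17.1
eef_pos: [0.6178, -0.0882, 0.1317]
ee_rot: [-0.135, -3.139, -0.0]
ft_force: [0.2, -0.8, 0.4]
width: 0.599
finger_force: 0.0
shift [ 0.0169 -0.0228  2.7165] turn [ 0.0022 -0.0015  0.0158]
```

```bash
python3 -m creep '[[0,0,0.9,0,0,0,60],[0,0,1.8,0,0,0,60],[0,0,2.3,0,0,0,60],[0,0,2.6,0,0,0,60],[0,0,2.69,0,0,0,60],[0,0,2.69,0,0,0,60],[0,0,2.69,0,0,0,0],[0,0,2.69,0,0,0,0],[0,0,2.69,0,0,0,0],[0,0,2.69,0,0,0,0]]' 25
python3 -m creep '[[0,0,0,0,0,0,0],[0,0,-0.5,0,0,0,0],[0,0,-1.5,0,0,0,0],[0,0,-2.6,0,0,0,0],[0,0,-2.6,0,0,0,0],[0,0,-2.6,0,0,0,0]]'
python3 go.py .655 -.240 .12 85
```

```text
t: 18.35
eef_pos: [0.6175, -0.0888, 0.0239]
ee_rot: [0.136, 3.139, 0.0]
ft_force: [-0.9, 0.2, 1.2]
width: 0.183
finger_force: 0.0
t: 19.1
eef_pos: [0.6171, -0.0887, 0.1281]
ee_rot: [-0.136, -3.139, -0.0]
ft_force: [-0.5, -0.3, -0.7]
width: 0.156
finger_force: 24.9
shift [-1.2707 -3.6874  0.2015] turn [ 0.0027 -0.0002  0.0055]
```

```bash
python3 -m creep '[[-0.3,-0.9,0,0,0,0,0],[-0.6,-1.8,0,0,0,0,0],[-0.9,-2.7,0,0,0,0,0],[-1.26,-3.69,0,0,0,0,0],[-1.26,-3.69,0.5,0,0,0,0],[-1.26,-3.69,0.5,0,0,0,0],[-1.26,-3.69,0.5,0,0,0,0]]'
python3 go.py .655 -.240 .080 85
python3 - <<'E'
from h import *
I={c:ctrl.camera(c) for c in K}
def cr(c,x,y,w):return cv2.resize(I[c][y:y+w,x:x+w],(390,390),interpolation=cv2.INTER_CUBIC)
cv2.imwrite("pics/s6.png",np.hstack([cr("scene",215,230,110),cr("top",355,170,100)]))
E
```

```text
t: 19.98
eef_pos: [0.6546, -0.2383, 0.1071]
ee_rot: [-0.133, -3.137, -0.002]
ft_force: [-0.3, -0.7, -0.9]
width: 0.156
finger_force: 24.9
shift [-0.0139 -0.0417  0.6772] turn [ 0.014  -0.0193  0.0255]
```

View pics/s6.png

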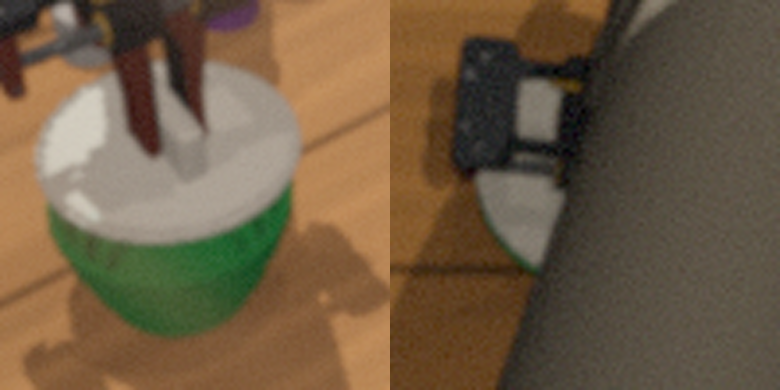

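The scene crop shows the white lid centred over the green bowl, rim centre ≈(170,200). Lower.

```bash
python3 -m creep '[[0,0,0.1,0,0,0,0],[0,0,0.2,0,0,0,0],[0,0,0.3,0,0,0,0],[0,0,0.4,0,0,0,0],[0,0,0.48,0,0,0,0],[0,0,0.54,0,0,0,0],[0,0,0.58,0,0,0,0],[0,0,0.6,0,0,0,0],[0,0,0.6,0,0,0,0]]'
python3 -m creep '[[0,0,0.03,0,0,0,0],[0,0,0.06,0,0,0,0],[0,0,0.08,0,0,0,0],[0,0,0.08,0,0,0,0]]'
```

```text
t: 21.2
eef_pos: [0.6549, -0.2403, 0.0839]
ee_rot: [0.136, 3.139, -0.0]
ft_force: [-0.3, -0.1, -1.0]
width: 0.158
finger_force: 24.9
t: 21.7
eef_pos: [0.6548, -0.2402, 0.0805]
ee_rot: [-0.136, -3.138, -0.0]
ft_force: [0.3, -0.5, -0.9]
width: 0.157
finger_force: 24.9
```

```bash
python3 -m creep '[[0,0,0.02,0,0,0,0],[0,0,0.03,0,0,0,0],[0,0,0.03,0,0,0,0]]'
```

```text
t: 22.08
eef_pos: [0.655, -0.2403, 0.08]
ee_rot: [0.136, 3.138, 0.0]
ft_force: [-1.9, -0.5, 4.1]
width: 0.154
finger_force: 24.9
```

Contact at seated height. Release, rise, and go to the steel cap at (0.4595, −0.180).

```bash
python3 -m creep '[[0,0,0,0,0,0,60],[0,0,0,0,0,0,60],[0,0,0,0,0,0,60],[0,0,-0.3,0,0,0,60],[0,0,-1.2,0,0,0,60],[0,0,-2,0,0,0,60],[0,0,-2,0,0,0,60],[0,0,-2,0,0,0,60]]'
python3 go.py .4595 -.180 .10 90
python3 - <<'E'
from h import *
im=cv2.imread("pics/top0.png");print("purple",back("top",(340,293),.034))
E
```

```text
t: 23.08
eef_pos: [0.6546, -0.24, 0.1592]
ee_rot: [-0.136, -3.138, -0.0]
ft_force: [-0.2, -0.5, -0.9]
width: 0.605
finger_force: 0.0
shift [4.9883 1.0724 1.4823] turn [ 0.0028 -0.0041 -0.9946]
purple [ 0.4805 -0.1009]
```

```bash
python3 -m creep '[[1.3,0.3,0,0,0,-0.3,70],[2.6,0.55,0,0,0,-0.6,70],[3.9,0.85,0,0,0,-1,70],[4.99,1.07,0.7,0,0,-1,70],[4.99,1.07,1.48,0,0,-1,70],[4.99,1.07,1.48,0,0,-1,70],[4.99,1.07,1.48,0,0,-1,70]]'
python3 go.py .4595 -.180 .017 90
python3 - <<'E'
from h import *
I={c:ctrl.camera(c) for c in K}
def cr(c,x,y,w):return cv2.resize(I[c][y:y+w,x:x+w],(390,390),interpolation=cv2.INTER_CUBIC)
cv2.imwrite("pics/s7.png",np.hstack([cr("scene",190,170,110),cr("scene",215,230,110)]))
E
```

```text
t: 23.95
eef_pos: [0.4604, -0.1805, 0.1006]
ee_rot: [-0.001, 3.142, -0.0]
ft_force: [-0.1, 0.1, 0.8]
width: 0.7
finger_force: 0.0
shift [0.0222 0.0135 2.0893] turn [-0.0029  0.0005  0.0044]
```

View pics/s7.png

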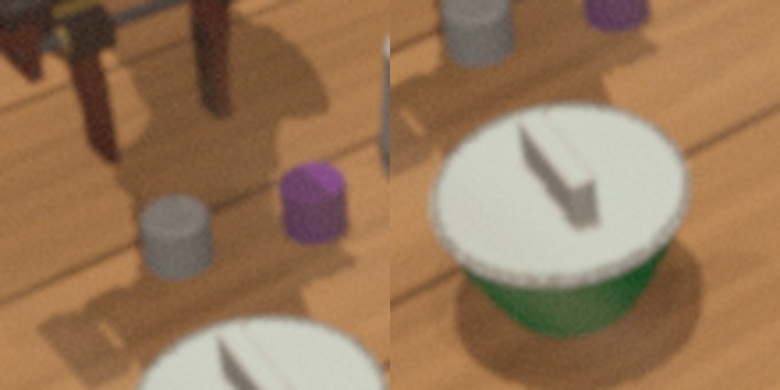

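The bowl lid sits level on the green bowl, and the fingers straddle the steel cap at crop (175,235). Pick it up.

```bash
python3 -m creep '[[0,0,0.8,0,0,0,70],[0,0,1.5,0,0,0,70],[0,0,1.9,0,0,0,70],[0,0,2.08,0,0,0,70],[0,0,2.08,0,0,0,70],[0,0,2.08,0,0,0,70],[0,0,2.08,0,0,0,0],[0,0,2.08,0,0,0,0],[0,0,2.08,0,0,0,0],[0,0,2.08,0,0,0,0]]' 25
python3 -m creep '[[0,0,0,0,0,0,0],[0,0,-0.5,0,0,0,0],[0,0,-1.5,0,0,0,0],[0,0,-2.7,0,0,0,0],[0,0,-3.4,0,0,0,0],[0,0,-3.4,0,0,0,0],[0,0,-3.4,0,0,0,0]]'
python3 go.py .4713 -.0055 .14 90
```

```text
t: 25.3
eef_pos: [0.46, -0.1803, 0.0173]
ee_rot: [-0.001, 3.141, 0.0]
ft_force: [-0.4, 0.9, 4.0]
width: 0.459
finger_force: 25.0
t: 26.18
eef_pos: [0.459, -0.18, 0.1521]
ee_rot: [0.001, -3.14, -0.001]
ft_force: [0.2, 0.2, -1.3]
width: 0.456
finger_force: 25.0
shift [-0.3093  4.3621  0.3032] turn [ 0.0044 -0.0167  0.0057]
```

```bash
python3 -m creep '[[-0.07,1.1,0,0,0,0,0],[-0.14,2.2,0,0,0,0,0],[-0.2,3.2,0,0,0,0,0],[-0.26,4,0,0,0,0,0],[-0.3,4.36,0,0,0,0,0],[-0.3,4.36,0.3,0,0,0,0],[-0.3,4.36,0.3,0,0,0,0],[-0.3,4.36,0.3,0,0,0,0]]'
python3 go.py .4713 -.0055 .1023 90
python3 - <<'E'
from h import *
I={c:ctrl.camera(c) for c in K}
cv2.imwrite("pics/s8.png",cv2.resize(I["scene"][140:240,260:360],(600,600),interpolation=cv2.INTER_CUBIC))
E
```

```text
t: 27.18
eef_pos: [0.4714, -0.0073, 0.1407]
ee_rot: [-0.003, -3.141, 0.001]
ft_force: [-0.4, 0.3, -0.7]
width: 0.451
finger_force: 25.0
shift [0.0007 0.0463 0.9593] turn [-0.0067 -0.0103 -0.0222]
```

View pics/s8.png

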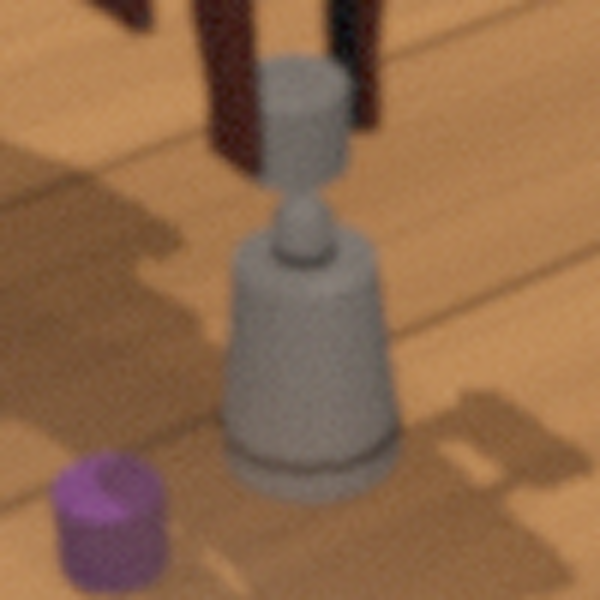

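The cap (centre ≈(299,130)) hangs over the neck tip (305,210), which leans with the perspective. That is within about 2 mm. Lower slowly.

```bash
python3 -m creep '[[0,0.02,0.1,0,0,0,0],[0,0.02,0.2,0,0,0,0],[0,0.02,0.3,0,0,0,0],[0,0.02,0.4,0,0,0,0],[0,0.02,0.48,0,0,0,0],[0,0.02,0.48,0,0,0,0]]'
python3 go.py .4713 -.0055 .1023 90
```

```text
t: 28.02
eef_pos: [0.4715, -0.0051, 0.1216]
ee_rot: [0.001, -3.141, 0.0]
ft_force: [-0.3, -0.2, -1.5]
width: 0.455
finger_force: 25.0
shift [ 0.0047 -0.0099  0.4815] turn [-0.0012 -0.0066  0.0048]
```

```bash
python3 -m creep '[[0,0,0.1,0,0,0,0],[0,0,0.2,0,0,0,0],[0,0,0.28,0,0,0,0],[0,0,0.34,0,0,0,0],[0,0,0.39,0,0,0,0],[0,0,0.42,0,0,0,0],[0,0,0.42,0,0,0,0]]'
python3 -m creep '[[0,0,0.03,0,0,0,0],[0,0,0.05,0,0,0,0],[0,0,0.07,0,0,0,0],[0,0,0.07,0,0,0,0]]'
```

```text
t: 28.9
eef_pos: [0.4716, -0.0051, 0.105]
ee_rot: [0.001, -3.141, -0.0]
ft_force: [-1.4, 0.1, -0.5]
width: 0.454
finger_force: 25.0
t: 29.4
eef_pos: [0.4717, -0.0051, 0.1023]
ee_rot: [0.0, -3.142, -0.0]
ft_force: [-0.8, -0.3, 0.8]
width: 0.454
finger_force: 25.0
```

Seated height reached with slight contact. Release, rise and check.

```bash
python3 -m creep '[[0,0,0,0,0,0,75],[0,0,0,0,0,0,75],[0,0,0,0,0,0,75],[0,0,-0.3,0,0,0,75],[0,0,-1.2,0,0,0,75],[0,0,-2.4,0,0,0,75],[3,0,-2.4,0,0,0,75],[3,0,-2.4,0,0,0,75]]'
python3 - <<'E'
from h import *
I={c:ctrl.camera(c) for c in K}
a=cv2.resize(I["scene"][130:250,270:480],(770,440),interpolation=cv2.INTER_CUBIC)
cv2.imwrite("pics/s9.png",a)
E
```

```text
t: 30.4
eef_pos: [0.3507, -0.0052, 0.1992]
ee_rot: [-0.0, 3.14, 0.0]
ft_force: [-0.9, -0.8, -0.2]
width: 0.749
finger_force: 0.0
```

View pics/s9.png

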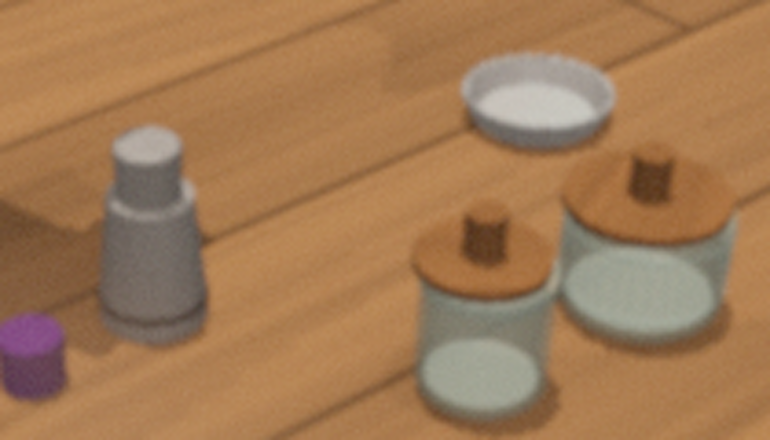

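The picture shows the cap squarely on the mill (148,165), and the jar lid (483,255) and crock lid (648,195) level and home. The tin is untouched, and the bowl lid was checked earlier. Hand in.

```bash
python3 -c "
from bench import ctrl
print(ctrl.hand_in())"
```

```text
the job is handed in; nothing more can be done
None
```

I put all four lids on their own containers and handed the job in at about 30 s on the robot clock; each looked seated and level in the pictures, but the hand-in returned no verdict.

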